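Feed a carton of bolts through the one-way flap of a stock lane

ROBOT

A 6-joint arm with a two-finger parallel gripper is mounted at the origin on the work surface. World frame = base frame: x ahead of the robot, y to its left, z up, the work surface at z = 0. Lengths are in m, angles in rad, forces in N, time in s.
With the tool pointing down it reaches from about 0.35 to 0.975 m from the base axis. Payload 4.9 kg.
Tool frame: the origin (TCP) lies midway between the tips of the shut fingers; the grasp point (between the pads) lies manip.grip_depth behind it (manip.grip_depth is the distance from the TCP to the grasp point, in m); z points along the fingers, x is the direction in which the jaws open and shut, and the axes are right-handed (so a half turn about z gives the same grasp; the last joint's range is limited). The gripper opens to 85 mm and grips with 20 to 120 N. Pads are 22 mm wide; open, the fingers measure 114 mm over their backs; the gripper's body (76 mm by 85 mm) begins 54 mm behind the grasp point. The pads swing forward as they close: fully open they stand 13 mm farther back than shut.
Start: joints at [-1.363, 0.053, 1.613, -0, 1.476, -0.119], TCP at [0.201, -0.592, 0.231] pointing down, gripper open.
Joint ranges: [-3.01, 3.01], [-1.01, 2.22], [0.06, 2.58], [-1.02, 4.17], [0.09, 2.62], [-3.14, 3.14]. Speed limits (rad/s): [2.57, 2.57, 3.14, 3.14, 3.14, 3.14].

INTERFACE

Orientations are given as a unit quaternion [w, x, y, z].
In Python, from plant import state, grab_frame, ticket, manip gives the robot as it stands.
- The arm moves only by the tool carry_out, never from a script. Its argument "moves" is a list that holds one entry, the list of rows, each a list of 7 numbers: the turn, a rotation vector about the tool's x, y, z each as a share of 5 degrees, from -1 to 1, then the shift along the tool's x, y, z each as a share of 0.04 m, from -1 to 1, then the gripper command: -1 is shut, 1 is fully open, values between are in proportion. A call has 1 to 8 rows; each row shifts and turns the commanded pose from where the row before left it, along the tool's axes as they then stand; what a row does not reach is not made up. A row lasts 1/12 s, in which the tool goes at most 41.7 mm and 7.16 degrees, less where a joint would pass 70% of its speed; a pose out of reach is approached as far as the arm can. A call with a number of a shift or a turn outside -1 to 1 is refused whole. A call with a gripper value outside its range is refused whole. The fingers move at their own pace and stop on an object; the grip force is fixed at half the most. Time passes only in rows, so rows that do not move let the fingers close. It gives the time, the measured TCP pose, the force and the opening at its end, in the units of the state.
- state(): the state, without advancing time (a new reading comes with each control period).
- grab_frame(name): name is "side" or "top" or "wrist"; returns a dict with "frame" (400x640x3 uint8, red, green, blue), "z_map" (400x640 float32, m along the optical axis (not along the pixel's ray), 0 where there is no reading), "K" (3x3 intrinsics, pixels), "world_from_camera" (4x4, takes a point from camera to world coordinates); the wrist camera has in their place "hand_eye" (4x4, takes a point from camera to tool coordinates, whose origin is the TCP and whose axes are the tool frame's). Camera axes: x right, y down, z forward; pixel columns grow to the right and rows downward; lengths in m; the calibration is good to about 2 mm. A picture is of the moment at which its call begins: read the wrist's pose just before it.
- ticket.job_done(): hands the job in, once; it reports no verdict.
The state is a dict: "time": time; "joint_pos": joint angles; "joint_vel": joint speeds; "joint_efforts": joint torques, N m; "tool_pos": TCP position; "tool_rot": TCP orientation; "contact_force": force on the tool from outside, world axes, zero at the start; "ft_torque": the same for the moment, N m; "gripper_width": opening from 0.0 (shut) to 1.0 (fully open).
Only numpy, scipy, OpenCV 4.12 (cv2) and the standard library are available. Lean on these libraries where they do the work, as an engineer would, in place of code of your own. Each camera call takes 0.05 s, during which the arm holds its last target.

TASK

The small brown carton waiting in the lane has to go into the closed-off end of the lane, behind the orange self-closing flap. Push the flap open with one finger and, while it is held open, push the carton along the lane floor and through with the other finger, far enough that the flap swings fully shut behind it; the carton must not meet the flap while that is shut or barely open. Only push: do not squeeze, lift or tip the carton, and leave the other things on the table where they are.

Things in the scene. Friction and masses are not known exactly. Their poses are not given: they have to be found in the camera images.
- lane: Open-topped straight channel fixed to the table. Origin: on the table, under the middle of the shut flap. x: along the lane, the way the carton goes (waiting part x<0, flap at x=0, closed-off end x>0); z up. Floor 10 mm above the table, x -170 to +220 mm. Side walls 5 mm thick, inner faces y = +-40 mm, tops 55 mm above the table. Posts outside the walls at x=0: 66 mm high, out to y = +-58 mm.
- flap (a joint): Flap angle, rad: 0 shut (across the lane), to 1.5 as the leaf swings towards lane +x, its only way, about an upright hinge at lane x=0, y=+40 mm. The leaf is 4 mm thick, reaches 76 mm from the hinge, 12.5 to 54.5 mm above the table. A damped spring (0.05 N m shut, 0.1 fully open; about 1.5 N at mid-lane) shuts it when let go, if the carton lies beyond its sweep.
- lane_stop (a point): Middle of the end stop's inner face at the closed-off end, lane x = +214 mm, 32 mm above the table; the stop is as high as the walls. The entry end and the top are open. On the hinge side (+y) a grey guide strip 12 mm thick lines the wall before the flap, x -170 to -10 mm, so the lane there is clear from y = -40 to +28 mm.
- flap_tip (a point): Free edge of the flap's leaf, half-way up (33.5 mm above the table).
- carton_center (a point): Centre of the brown carton with green labels waiting in the lane before the flap: 45 mm along its x (nearly along the lane), 48 mm along y, 40 mm high, about 0.25 kg, standing on the lane floor (centre 30 mm above the table). The gap between it and the shut flap is 45 to 75 mm, room for one finger.
- red_carton: Bystander: red carton 60 x 60 x 50 mm; origin under its centre. Leave it.
- white_carton: Bystander: white carton 70 x 55 x 55 mm; origin under its centre. Leave it.
- brown_carton: Bystander: larger brown carton with red labels, 55 x 75 x 45 mm, on the table beside the lane; origin under its centre. Leave it.
- jar: Bystander: glass jar with blue cap, 52 mm across, 65 mm high; origin under its centre. Leave it.
- bolt: Bystander: big steel bolt standing on its 34 mm head, 62 mm high; origin under its centre. Leave it.
- screwdriver: Bystander: screwdriver with a yellow handle lying on the table, 180 mm long. Leave it.
- mug: Bystander: blue mug, 76 mm across, 85 mm high; origin under its centre. Leave it.
Mind the look-alikes: they are no part of the job. What is shaped like the part that bears carton_center but black is not meant.

How it is judged:
By the outcome, as a careful person would: the job done as asked, in the order asked, and still so for the second after the job is handed in, with the robot touching nothing.
It also fails if it takes over 42 s, if anything falls off the work surface, if the arm or the gripper's body presses on something with over 40 N, if the wrist force passes 120 N, or if a joint passes its speed limit or range.

## Working session

There is one attempt and no reset: what is moved stays moved. The work goes in short steps, Python scripts to look and compute and a tool call to move; the robot and the scene stay as the last step left them, time stands still between calls to the robot, and variables do not carry over. Pictures are saved under pics/ and viewed, and the job is handed in when it is done.

Besides the shell and the picture viewer there is one more tool, called as a command line: name --argument value ..., lists and objects as JSON in quotes. carry_out: Moves the arm, as the interface text tells. Shift numbers are shares of 0.04 m and turn numbers shares of 5 degrees, none past 1 either way. Its arguments: {"type":"object","properties":{"moves":{"type":"array"}},"required":["moves"]}

```bash
ls; mkdir -p pics; python3 - <<'E'
from plant import state, grab_frame, ticket, manip
import cv2,numpy as np
print(state()); print(manip, getattr(manip,'grip_depth',None))
for n in ['top','side','wrist']:
    f=grab_frame(n); cv2.imwrite(f'pics/{n}0.png',f['frame'][:,:,::-1]); np.savez(f'{n}0.npz',**f)
    print(n,f['K'].tolist(),f.get('world_from_camera',f.get('hand_eye')).round(4).tolist())
E
```

```text
pics
{'time': 0.0, 'joint_pos': array([-1.36300568e+00,  5.33519859e-02,  1.61432312e+00,  1.00383682e-05,
        1.47598492e+00, -1.18967176e-01]), 'joint_vel': array([-0.00068278, -0.00039628,  0.00021065, -0.00048604,  0.0001156 ,
        0.00141856]), 'joint_efforts': array([ 4.33259320e-04, -3.93681586e+01, -3.70175278e+01, -4.36315338e-05,
        7.17568793e-03, -4.68522074e-06]), 'tool_pos': array([ 0.20050019, -0.5913005 ,  0.23004864]), 'tool_rot': array([-7.01441238e-04,  8.12702828e-01, -5.82677480e-01, -7.59284703e-04]), 'contact_force': array([ 0.91852842, -0.13833678,  0.56020909]), 'ft_torque': array([-0.01571767, -0.0014521 , -0.05142401]), 'gripper_width': 0.9991545318238042}
<Robot object at 0x7f8c13203a10> 0.0187
top [[379.2278224092963, 0.0, 317.7092835559099], [0.0, 379.2278224092963, 198.59499578967583], [0.0, 0.0, 1.0]] [[0.021, -0.9963, 0.0828, 0.4669], [-0.9998, -0.0215, -0.0053, 0.0337], [0.0071, -0.0827, -0.9965, 1.2208], [0.0, 0.0, 0.0, 1.0]]
side [[451.01493719922513, 0.0, 323.31672579930535], [0.0, 451.01493719922513, 199.44598257783392], [0.0, 0.0, 1.0]] [[-0.6794, -0.3543, 0.6425, -0.2262], [-0.7337, 0.3217, -0.5984, 0.7261], [0.0053, -0.8781, -0.4785, 0.6369], [0.0, 0.0, 0.0, 1.0]]
wrist [[291.30362409372475, 0.0, 316.572523243518], [0.0, 291.30362409372475, 198.90082905323735], [0.0, 0.0, 1.0]] [[1.0, 0.0004, 0.0003, 0.0004], [-0.0005, 0.9455, 0.3257, -0.0852], [-0.0002, -0.3257, 0.9455, -0.1433], [0.0, 0.0, 0.0, 1.0]]
```

View pics/top0.png

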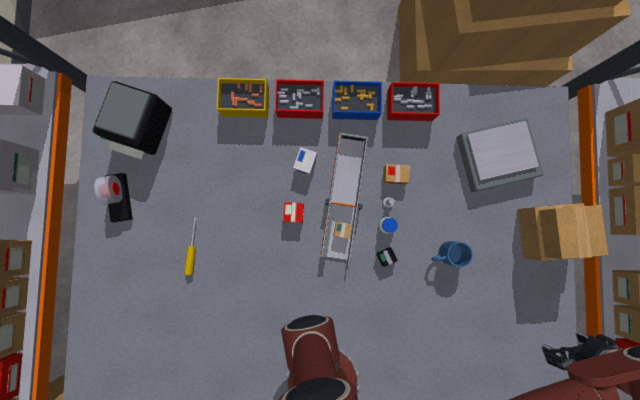

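View pics/side0.png

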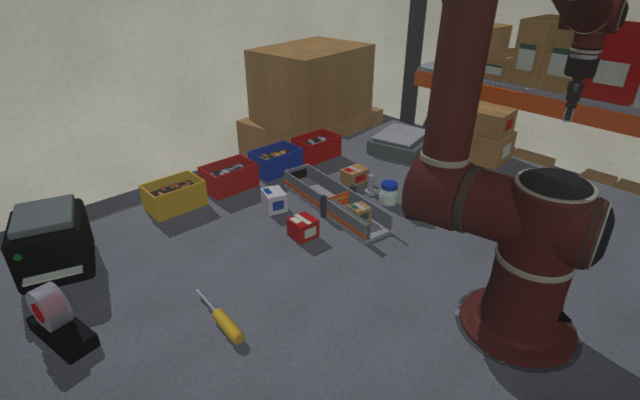

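```bash
python3 - <<'E'
import cv2,numpy as np
im=cv2.imread('pics/top0.png')[120:280,270:430]
cv2.imwrite('pics/top0c.png',cv2.resize(im,(600,600),interpolation=cv2.INTER_CUBIC)) # 3.75x
im=cv2.imread('pics/side0.png')[140:260,250:410]
cv2.imwrite('pics/side0c.png',cv2.resize(im,(800,600),interpolation=cv2.INTER_CUBIC))
E
```

```text
(no output)
```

View pics/top0c.png

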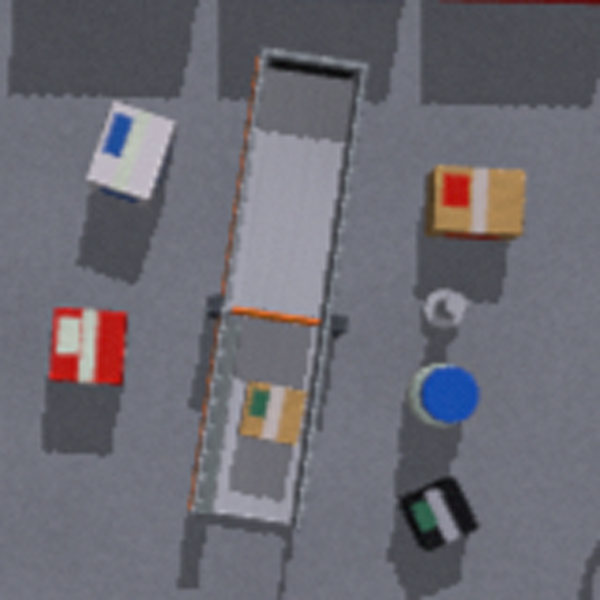

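View pics/side0c.png

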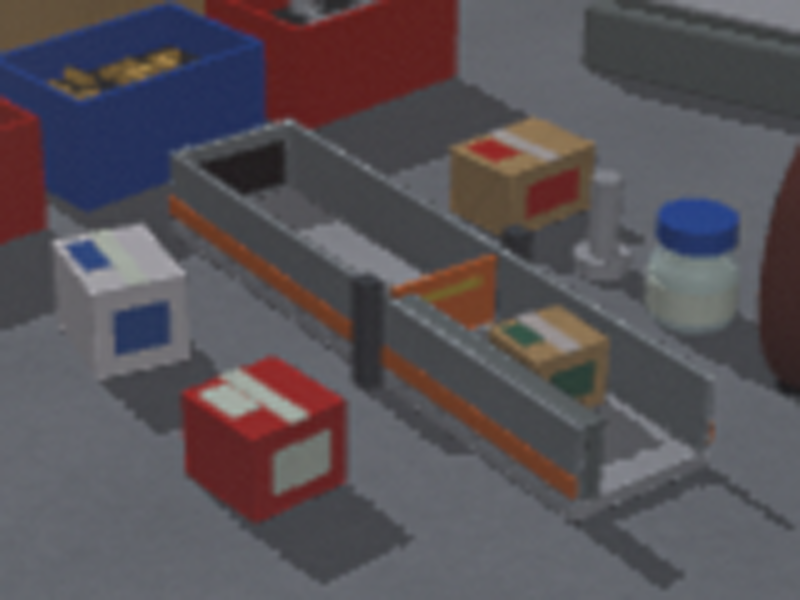

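```bash
cat > h.py <<'E'
import numpy as np
def ray(f,u,v,z):
    T=f['world_from_camera'];K=f['K']
    d=T[:3,:3]@np.array([(u-K[0,2])/K[0,0],(v-K[1,2])/K[1,1],1.]);o=T[:3,3]
    return o+d*(z-o[2])/d[2]
E
python3 - <<'E'
import numpy as np
from h import ray
from scipy.optimize import least_squares
f=dict(np.load('top0.npz'))
c=lambda u,v:((u+.5)/3.75-.5+270,(v+.5)/3.75-.5+120)
# outer corners of wall tops in lane frame
obs=[((261,52),(.2195,.045)),((367,65),(.2195,-.045)),((297,527),(-.17,-.045)),((191,511),(-.17,.045))]
P=[];L=[]
for p,l in obs:
    w=ray(f,*c(*p),.055);P.append(w[:2]);L.append(l);print(w.round(4))
P=np.array(P);L=np.array(L)
def R(t):return np.array([[np.cos(t),-np.sin(t)],[np.sin(t),np.cos(t)]])
r=least_squares(lambda q:(L@R(q[2]).T+q[:2]-P).ravel(),[.6,0,0]);print(r.x,np.degrees(r.x[2]),r.fun.reshape(-1,2).round(4))
q=r.x
tl=lambda w:R(q[2]).T@(w[:2]-q[:2])
for n,p,z in [('postL',(215,307),.066),('postR',(338,327),.066),('flap l',(232,311),.0545),('flap r',(318,322),.0545),
  ('c1',(248,381),.05),('c2',(306,389),.05),('c3',(298,444),.05),('c4',(241,436),.05)]:
    w=ray(f,*c(*p),z);print(n,w.round(4),tl(w).round(4))
E
```

```text
[ 0.7697 -0.0356  0.055 ]
[ 0.7607 -0.1243  0.055 ]
[ 0.3777 -0.0712  0.055 ]
[0.3889 0.0151 0.055 ]
[ 0.54973375 -0.05071028 -0.1339793 ] -7.676448402154283 [[ 0.0035  0.0002]
 [ 0.0005 -0.0003]
 [-0.0025 -0.0014]
 [-0.0016  0.0015]]
postL [ 0.5546 -0.0009  0.066 ] [-0.0018  0.05  ]
postR [ 0.5405 -0.1014  0.066 ] [-0.0024 -0.0514]
flap l [ 0.5525 -0.0153  0.0545] [-0.002   0.0354]
flap r [ 0.545  -0.0862  0.0545] [ 0.     -0.0358]
c1 [ 0.4954 -0.0297  0.05  ] [-0.0566  0.0136]
c2 [ 0.4898 -0.0775  0.05  ] [-0.0558 -0.0346]
c3 [ 0.4447 -0.0716  0.05  ] [-0.1013 -0.0347]
c4 [ 0.4503 -0.0247  0.05  ] [-0.102   0.0125]
```

```bash
cat >> h.py <<'E'
from scipy.spatial.transform import Rotation as Ro
Q=np.array([0.5500,-0.0507,-0.1340]) # lane pose
def l2w(x,y): c,s=np.cos(Q[2]),np.sin(Q[2]); return np.array([Q[0]+c*x-s*y,Q[1]+s*x+c*y])
def w2l(p): c,s=np.cos(Q[2]),np.sin(Q[2]); d=np.array(p[:2])-Q[:2]; return np.array([c*d[0]+s*d[1],-s*d[0]+c*d[1]])
def rep():
    from plant import state
    s=state();q=s['tool_rot'];R=Ro.from_quat([q[1],q[2],q[3],q[0]])
    M=R.as_matrix();print('t',round(s['time'],2),'tcp',s['tool_pos'].round(4),'lane',w2l(s['tool_pos']).round(4),'yaw of tool x rel lane',round(np.degrees(np.arctan2(M[1,0],M[0,0])-Q[2]),2),'tilt z',M[:,2].round(4),'F',s['contact_force'].round(2),'w',round(s['gripper_width'],3))
    return s,M
E
python3 - <<'E'
from h import *
s,M=rep()
t=np.array([*l2w(-.079,-.005),.13]);print(t)
d=t-s['tool_pos'];n=17
R=M
for i in range(n):
    print((R.T@(d/n)/.04).round(2)) 
    if i<13:R=R@Ro.from_rotvec([0,0,-np.radians(63.5/13)]).as_matrix()
E
```

```text
t 0.15 tcp [ 0.2005 -0.5914  0.2303] lane [-0.2741 -0.5826] yaw of tool x rel lane -63.6 tilt z [-3.0e-04  1.5e-03 -1.0e+00] F [ 0.97  0.37 -0.72] w 0.997
[ 0.4710402  -0.04510083  0.13      ]
[-0.63 -0.63  0.15]
[-0.58 -0.69  0.15]
[-0.52 -0.73  0.15]
[-0.45 -0.77  0.15]
[-0.38 -0.81  0.15]
[-0.31 -0.84  0.15]
[-0.24 -0.86  0.15]
[-0.17 -0.88  0.15]
[-0.09 -0.89  0.15]
[-0.02 -0.9   0.15]
[ 0.06 -0.89  0.15]
[ 0.14 -0.89  0.15]
[ 0.21 -0.87  0.15]
[ 0.29 -0.85  0.15]
[ 0.29 -0.85  0.15]
[ 0.29 -0.85  0.15]
[ 0.29 -0.85  0.15]
```

carry_out --moves '[[[0, 0, -0.98, -0.63, -0.63, 0.1, 1], [0, 0, -0.98, -0.58, -0.69, 0.1, 1], [0, 0, -0.98, -0.52, -0.73, 0.1, 1], [0, 0, -0.98, -0.45, -0.77, 0.1, 1], [0, 0, -0.98, -0.38, -0.81, 0.1, 1], [0, 0, -0.98, -0.31, -0.84, 0.1, 1], [0, 0, -0.98, -0.24, -0.86, 0.1, 1], [0, 0, -0.98, -0.17, -0.88, 0.1, 1]]]'

```text
time: 0.82
tool_pos: [0.3277, -0.3334, 0.1988]
tool_rot: [-0.0, 0.962, -0.274, -0.0]
contact_force: [1.2, -0.9, -0.1]
gripper_width: 0.999
```

carry_out --moves '[[[0, 0, -0.98, -0.09, -0.89, 0.1, 1], [0, 0, -0.98, -0.02, -0.9, 0.1, 1], [0, 0, -0.98, 0.06, -0.89, 0.1, 1], [0, 0, -0.98, 0.14, -0.89, 0.1, 1], [0, 0, -0.98, 0.21, -0.87, 0.1, 1], [0, 0, 0, 0.29, -0.85, 0.1, 1], [0, 0, 0, 0.29, -0.7, 0.1, 1], [0, 0, 0, 0, 0, 0, 1]]]'

```text
time: 1.48
tool_pos: [0.4384, -0.1115, 0.1701]
tool_rot: [-0.001, 0.998, -0.063, -0.0]
contact_force: [-0.4, -0.4, -0.3]
gripper_width: 0.998
```

```bash
python3 - <<'E'
from h import *
s,M=rep()
t=np.array([*l2w(-.079,-.005),.13])
print((M.T@(t-s['tool_pos'])).round(4))
E
```

```text
t 1.48 tcp [ 0.4384 -0.1115  0.1701] lane [-0.1024 -0.0751] yaw of tool x rel lane 0.43 tilt z [-8.0e-04  2.6e-03 -1.0e+00] F [-0.38 -0.4  -0.26] w 0.998
[ 0.024  -0.0699  0.0403]
```

carry_out --moves '[[[0, 0, 0.09, 0.3, -0.87, 0, 1], [0, 0, 0, 0.3, -0.87, 0, 1], [0, 0, 0, 0, 0, 0, 1], [0, 0, 0, 0, 0, 0, 1]]]'

```text
time: 1.82
tool_pos: [0.4709, -0.0492, 0.1711]
tool_rot: [0.0, 0.998, -0.068, -0.0]
contact_force: [-0.5, -0.1, -0.5]
gripper_width: 1.003
```

```bash
python3 - <<'E'
from h import *
from plant import grab_frame
import cv2
s,M=rep()
f=grab_frame('wrist'); T=np.eye(4);T[:3,:3]=M;T[:3,3]=s['tool_pos']
f['world_from_camera']=T@f['hand_eye'];np.savez('w1.npz',**f)
cv2.imwrite('pics/w1.png',f['frame'][:,:,::-1])
g=grab_frame('top');np.savez('t1.npz',**g)
E
```

```text
t 1.82 tcp [ 0.4709 -0.0492  0.1711] lane [-0.0786 -0.0091] yaw of tool x rel lane -0.18 tilt z [-8.e-04 -3.e-04 -1.e+00] F [-0.47 -0.08 -0.5 ] w 1.003
```

View pics/w1.png

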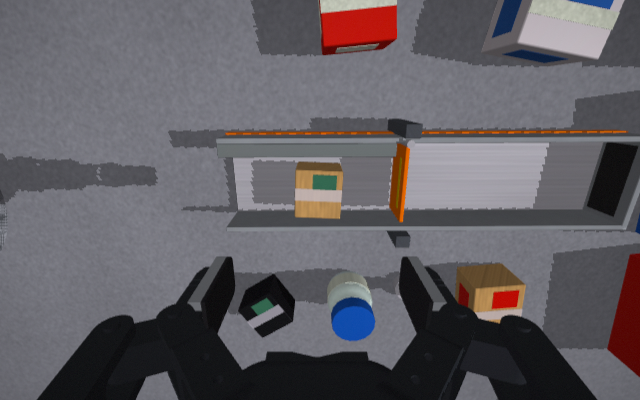

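```bash
python3 - <<'E'
import cv2
im=cv2.imread('pics/w1.png')[110:260,200:430]
cv2.imwrite('pics/w1c.png',cv2.resize(im,None,fx=3.4,fy=3.4,interpolation=cv2.INTER_CUBIC))
E
```

```text
(no output)
```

View pics/w1c.png

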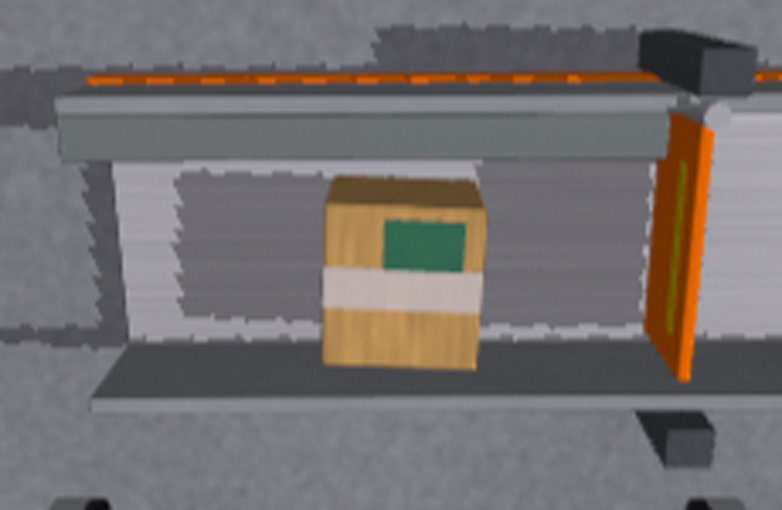

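```bash
python3 - <<'E'
from h import *
f=dict(np.load('w1.npz'))
c=lambda u,v:((u+.5)/3.4-.5+200,(v+.5)/3.4-.5+110)
for n,p,z in [('c1',(326,204),.05),('c2',(485,208),.05),('c3',(476,369),.05),('c4',(323,363),.05),('wall- entry outer',(93,411),.055),('wall+ entry outer',(58,97),.055),
 ('flap hinge top',(712,122),.0545),('flap tip top',(686,380),.0545),('postR',(712,466),.066),('postL',(755,45),.066)]:
    w=ray(f,*c(*p),z);print(n,w.round(4),w2l(w).round(4))
E
```

```text
c1 [ 0.4558 -0.0251  0.05  ] [-0.0968  0.0128]
c2 [ 0.4986 -0.0321  0.05  ] [-0.0534  0.0115]
c3 [ 0.4909 -0.0792  0.05  ] [-0.0547 -0.0361]
c4 [ 0.4474 -0.0713  0.05  ] [-0.0989 -0.0341]
wall- entry outer [ 0.3802 -0.075   0.055 ] [-0.1651 -0.0468]
wall+ entry outer [0.3922 0.0133 0.055 ] [-0.1649  0.0424]
flap hinge top [ 0.5595 -0.0162  0.0545] [0.0049 0.0354]
flap tip top [ 0.5497 -0.0887  0.0545] [ 0.0048 -0.0377]
postR [ 0.553  -0.1107  0.066 ] [ 0.0109 -0.059 ]
postL [0.5672 0.0033 0.066 ] [0.0098 0.0558]
```

```bash
sed -i 's/^Q=.*/Q=np.array([0.5524,-0.0520,-0.1340])/' h.py; python3 -c "
from h import *
rep()"
```

```text
t 1.92 tcp [ 0.4705 -0.0507  0.1711] lane [-0.0814 -0.0096] yaw of tool x rel lane -0.36 tilt z [-7.e-04 -5.e-04 -1.e+00] F [ 0.36 -0.06  0.54] w 1.004
```

carry_out --moves '[[[0, 0, -0.04, 0, -0.08, 0.5, 1], [0, 0, 0, 0, 0, 0.5, 1], [0, 0, 0, 0, 0, 0.5, 1], [0, 0, 0, 0, 0, 0.4, 1], [0, 0, 0, 0, 0, 0.3, 1], [0, 0, 0, 0, 0, 0, 1]]]'

```text
time: 2.42
tool_pos: [0.4688, -0.0475, 0.0803]
tool_rot: [-0.0, 0.998, -0.069, -0.003]
contact_force: [0.2, -0.7, 0.1]
gripper_width: 0.998
```

```bash
python3 - <<'E'
from h import *
from plant import grab_frame
import cv2
rep()
f=grab_frame('wrist'); cv2.imwrite('pics/w2.png',f['frame'][:,:,::-1])
E
```

```text
t 2.42 tcp [ 0.4688 -0.0475  0.0803] lane [-0.0834 -0.0067] yaw of tool x rel lane -0.27 tilt z [-0.0055  0.0012 -1.    ] F [ 0.2  -0.68  0.09] w 0.998
```

View pics/w2.png

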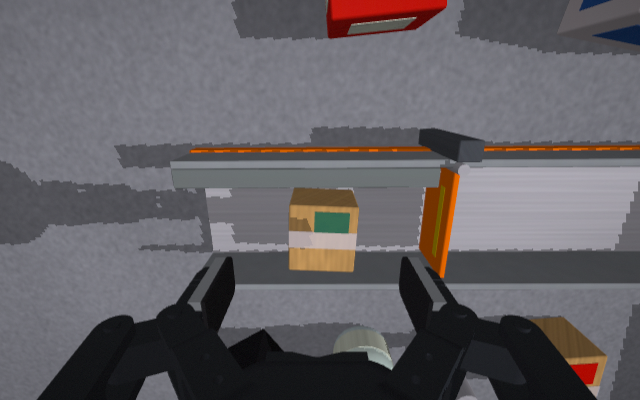

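carry_out --moves '[[[0, 0, -0.05, 0.05, -0.04, 0.4, 1], [0, 0, 0, 0, 0, 0.4, 1], [0, 0, 0, 0, 0, 0.3, 1], [0, 0, 0, 0, 0, 0.3, 1], [0, 0, 0, 0, 0, 0.25, 1], [0, 0, 0, 0, 0, 0, 1], [0, 0, 0, 0, 0, 0, 1]]]'

```text
time: 3.05
tool_pos: [0.4738, -0.0459, 0.0177]
tool_rot: [0.0, 0.998, -0.066, 0.0]
contact_force: [-0.7, 0.3, 0.2]
gripper_width: 0.999
```

```bash
python3 - <<'E'
from h import *
from plant import grab_frame
import cv2
rep()
f=grab_frame('wrist'); cv2.imwrite('pics/w3.png',f['frame'][:,:,::-1])
f=grab_frame('top'); cv2.imwrite('pics/t3.png',cv2.resize(f['frame'][120:280,270:430,::-1],(600,600)))
E
```

```text
t 3.05 tcp [ 0.4738 -0.0459  0.0177] lane [-0.0788 -0.0044] yaw of tool x rel lane 0.08 tilt z [ 2.e-04 -1.e-04 -1.e+00] F [-0.69  0.35  0.18] w 0.999
```

View pics/w3.png

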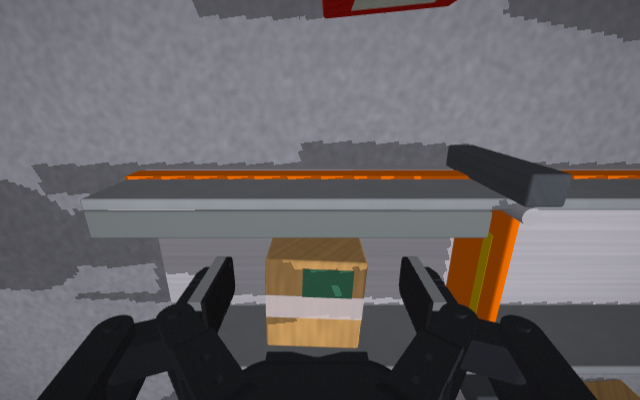

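View pics/t3.png

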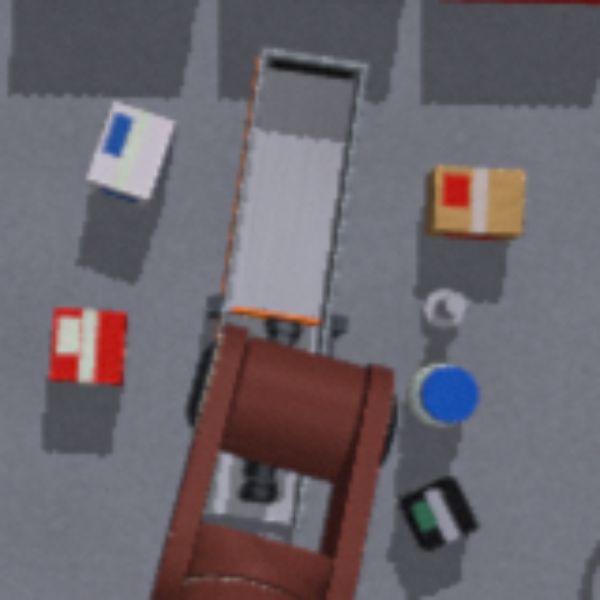

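carry_out --moves '[[[0, 0, 0, 0, 0, 0.12, 0.5], [0, 0, 0, 0, 0, 0, 0.5], [0, 0, 0, 0, 0, 0, 0.5], [0, 0, 0, 0, 0, 0, 0.5]]]'

```text
time: 3.48
tool_pos: [0.4735, -0.0456, 0.0126]
tool_rot: [0.0, 0.998, -0.066, 0.0]
contact_force: [0.8, 0.3, 0.3]
gripper_width: 0.75
```

```bash
python3 - <<'E'
from h import *
from plant import grab_frame
import cv2
rep()
f=grab_frame('wrist'); cv2.imwrite('pics/w4.png',f['frame'][:,:,::-1])
E
```

```text
t 3.48 tcp [ 0.4735 -0.0456  0.0126] lane [-0.079  -0.0042] yaw of tool x rel lane 0.11 tilt z [ 2.e-04 -0.e+00 -1.e+00] F [0.8  0.32 0.3 ] w 0.75
```

View pics/w4.png

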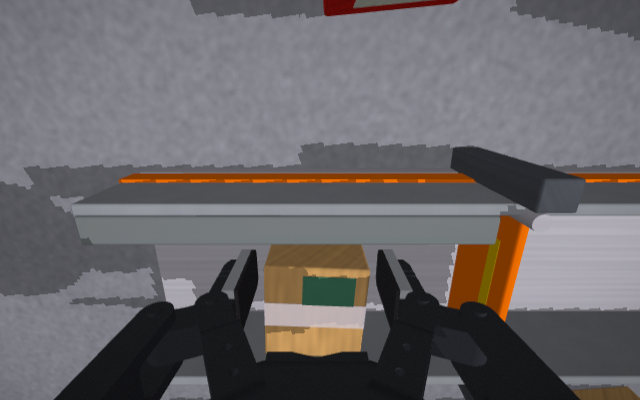

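carry_out --moves '[[[0, 0, 0, 0.1, 0, 0, 0.5], [0, 0, 0, 0.15, 0, 0, 0.5], [0, 0, 0, 0.15, 0, 0, 0.5], [0, 0, 0, 0.15, 0, 0, 0.5], [0, 0, 0, 0.15, 0, 0, 0.5], [0, 0, 0, 0.15, 0, 0, 0.5], [0, 0, 0, 0.1, 0, 0, 0.5], [0, 0, 0, 0, 0, 0, 0.5]]]'

```text
time: 4.2
tool_pos: [0.5118, -0.0506, 0.0123]
tool_rot: [-0.0, 0.998, -0.066, -0.0]
contact_force: [-1.0, -0.4, -0.0]
gripper_width: 0.748
```

```bash
python3 - <<'E'
from h import *
from plant import grab_frame
import cv2
rep()
f=grab_frame('wrist'); cv2.imwrite('pics/w5.png',f['frame'][:,:,::-1])
E
```

```text
t 4.2 tcp [ 0.5118 -0.0506  0.0123] lane [-0.0405 -0.004 ] yaw of tool x rel lane 0.11 tilt z [-2.e-04  2.e-04 -1.e+00] F [-0.99 -0.41 -0.02] w 0.748
```

View pics/w5.png

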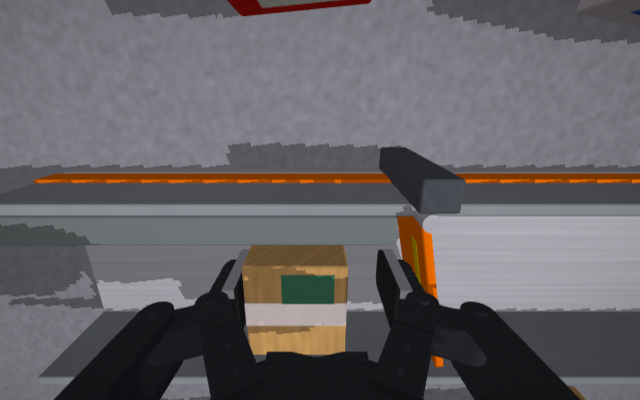

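carry_out --moves '[[[0, 0, 0, 0.1, 0, 0, 0.5], [0, 0, 0, 0.15, 0, 0, 0.5], [0, 0, 0, 0.15, 0, 0, 0.5], [0, 0, 0, 0.15, 0, 0, 0.5], [0, 0, 0, 0.15, 0, 0, 0.5], [0, 0, 0, 0.15, 0, 0, 0.5], [0, 0, 0, 0.1, 0, 0, 0.5], [0, 0, 0, 0, 0, 0, 0.5]]]'

```text
time: 4.92
tool_pos: [0.5501, -0.056, 0.0127]
tool_rot: [0.0, 0.998, -0.066, 0.001]
contact_force: [-1.4, -1.8, -0.3]
gripper_width: 0.755
```

```bash
python3 - <<'E'
from h import *
from plant import grab_frame
import cv2
rep()
f=grab_frame('wrist'); cv2.imwrite('pics/w6.png',f['frame'][:,:,::-1])
E
```

```text
t 4.92 tcp [ 0.5501 -0.056   0.0127] lane [-0.0017 -0.0043] yaw of tool x rel lane 0.09 tilt z [ 1.8e-03 -6.0e-04 -1.0e+00] F [-1.44 -1.76 -0.31] w 0.755
```

View pics/w6.png

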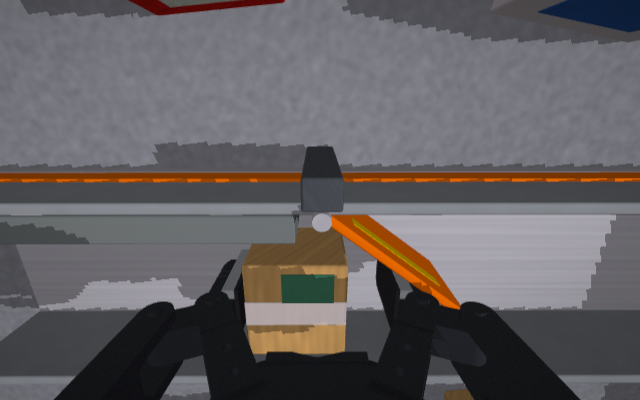

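carry_out --moves '[[[0, 0, 0, 0.1, 0, 0, 0.5], [0, 0, 0, 0.15, 0, 0, 0.5], [0, 0, 0, 0.15, 0, 0, 0.5], [0, 0, 0, 0.15, 0, 0, 0.5], [0, 0, 0, 0.15, 0, 0, 0.5], [0, 0, 0, 0.15, 0, 0, 0.5], [0, 0, 0, 0.1, 0, 0, 0.5], [0, 0, 0, 0, 0, 0, 0.5]]]'

```text
time: 5.63
tool_pos: [0.5883, -0.061, 0.013]
tool_rot: [0.0, 0.998, -0.066, 0.001]
contact_force: [0.9, -2.9, -1.6]
gripper_width: 0.752
```

```bash
python3 - <<'E'
from h import *
from plant import grab_frame
import cv2
rep()
f=grab_frame('wrist'); cv2.imwrite('pics/w7.png',f['frame'][:,:,::-1])
E
```

```text
t 5.63 tcp [ 0.5883 -0.061   0.013 ] lane [ 0.0368 -0.0041] yaw of tool x rel lane 0.1 tilt z [ 2.9e-03 -6.0e-04 -1.0e+00] F [ 0.88 -2.85 -1.58] w 0.752
```

View pics/w7.png

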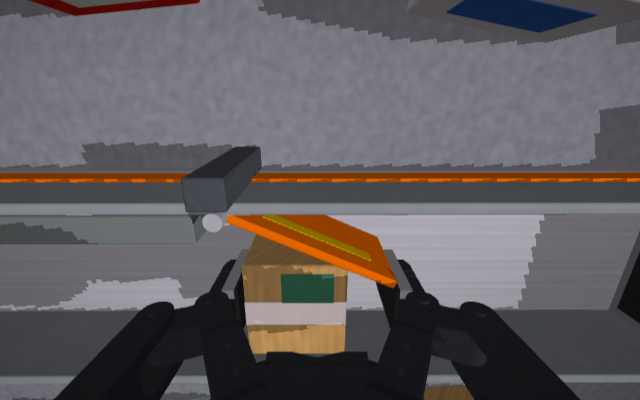

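Flap rides on the front finger's side, about 65° open; the carton is under way and straight. Continuing.

carry_out --moves '[[[0, 0, 0, 0.1, 0, 0, 0.5], [0, 0, 0, 0.15, 0, 0, 0.5], [0, 0, 0, 0.15, 0, 0, 0.5], [0, 0, 0, 0.15, 0, 0, 0.5], [0, 0, 0, 0.15, 0, 0, 0.5], [0, 0, 0, 0.15, 0, 0, 0.5], [0, 0, 0, 0.1, 0, 0, 0.5], [0, 0, 0, 0, 0, 0, 0.5]]]'

```text
time: 6.35
tool_pos: [0.6256, -0.0658, 0.0127]
tool_rot: [-0.0, 0.998, -0.066, 0.001]
contact_force: [-0.0, 0.5, 0.5]
gripper_width: 0.75
```

```bash
python3 - <<'E'
from h import *
from plant import grab_frame
import cv2
rep()
f=grab_frame('wrist'); cv2.imwrite('pics/w8.png',f['frame'][:,:,::-1])
E
```

```text
t 6.35 tcp [ 0.6256 -0.0658  0.0127] lane [ 0.0743 -0.0039] yaw of tool x rel lane 0.1 tilt z [ 2.e-03 -1.e-04 -1.e+00] F [-0.04  0.5   0.46] w 0.75
```

View pics/w8.png

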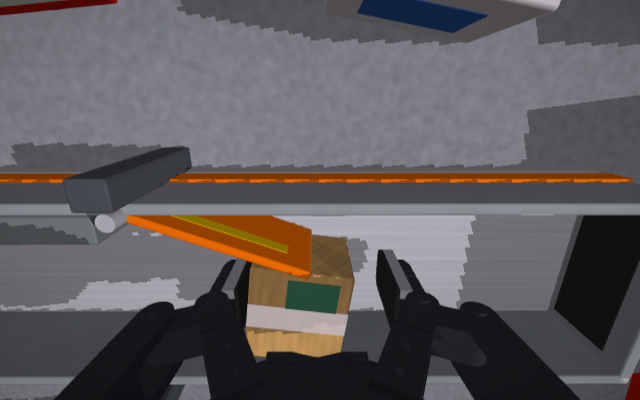

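carry_out --moves '[[[0, 0, 0, 0.1, 0, 0, 0.5], [0, 0, 0, 0.1, 0, 0, 0.5], [0, 0, 0, 0.1, 0, 0, 0.5], [0, 0, 0, 0.1, 0, 0, 0.5], [0, 0, 0, 0.1, 0, 0, 0.5], [0, 0, 0, 0, 0, 0, 0.5]]]'

```text
time: 6.9
tool_pos: [0.6453, -0.0685, 0.0128]
tool_rot: [-0.0, 0.998, -0.066, 0.001]
contact_force: [-0.7, -0.8, 0.2]
gripper_width: 0.753
```

```bash
python3 - <<'E'
from h import *
from plant import grab_frame
import cv2
rep()
f=grab_frame('wrist'); cv2.imwrite('pics/w9.png',f['frame'][:,:,::-1])
E
```

```text
t 6.9 tcp [ 0.6453 -0.0685  0.0128] lane [ 0.0943 -0.0039] yaw of tool x rel lane 0.09 tilt z [ 2.2e-03 -1.0e-04 -1.0e+00] F [-0.73 -0.84  0.15] w 0.753
```

View pics/w9.png

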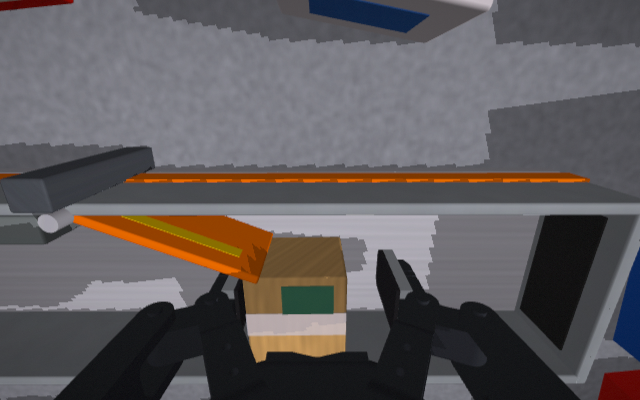

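carry_out --moves '[[[0, 0, 0, 0.1, 0, 0, 0.5], [0, 0, 0, 0.15, 0, 0, 0.5], [0, 0, 0, 0.15, 0, 0, 0.5], [0, 0, 0, 0.15, 0, 0, 0.5], [0, 0, 0, 0.15, 0, 0, 0.5], [0, 0, 0, 0.15, 0, 0, 0.5], [0, 0, 0, 0.1, 0, 0, 0.5], [0, 0, 0, 0, 0, 0, 0.5]]]'

```text
time: 7.62
tool_pos: [0.683, -0.0735, 0.0127]
tool_rot: [0.0, 0.998, -0.066, 0.001]
contact_force: [-0.3, -0.2, -0.3]
gripper_width: 0.75
```

```bash
python3 - <<'E'
from h import *
from plant import grab_frame
import cv2
rep()
f=grab_frame('wrist'); cv2.imwrite('pics/w10.png',f['frame'][:,:,::-1])
E
```

```text
t 7.62 tcp [ 0.683  -0.0735  0.0127] lane [ 0.1323 -0.0038] yaw of tool x rel lane 0.1 tilt z [ 1.6e-03 -2.0e-04 -1.0e+00] F [-0.3  -0.15 -0.26] w 0.75
```

View pics/w10.png

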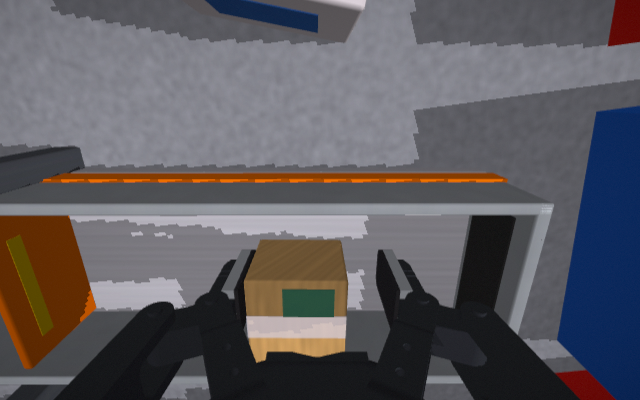

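carry_out --moves '[[[0, 0, 0, 0, 0, 0, 0.7], [0, 0, 0, 0, 0, 0, 0.7], [0, 0, 0, 0, 0, -0.3, 0.7], [0, 0, 0, 0, 0, -0.6, 0.7], [0, 0, 0, 0, 0, -0.8, 0.7], [0, 0, 0, 0, 0, -0.9, 0.7], [0, 0, 0, 0, 0, -0.9, 0.7], [0, 0, 0, 0, 0, -0.9, 0.7]]]'

```text
time: 8.33
tool_pos: [0.6813, -0.0732, 0.1914]
tool_rot: [0.0, 0.998, -0.066, 0.0]
contact_force: [1.0, -0.9, 0.1]
gripper_width: 0.845
```

carry_out --moves '[[[0, 0, 0, -0.5, 0.7, -0.3, 0.7], [0, 0, 0, -0.6, 0.8, 0, 0.7], [0, 0, 0, -0.6, 0.8, 0, 0.7], [0, 0, 0, -0.6, 0.8, 0, 0.7], [0, 0, 0, -0.6, 0.8, 0, 0.7], [0, 0, 0, -0.6, 0.8, 0, 0.7], [0, 0, 0, -0.3, 0.8, 0, 0.7], [0, 0, 0, 0, 0, 0, 0.7]]]'

```text
time: 9.0
tool_pos: [0.4991, -0.2756, 0.2019]
tool_rot: [0.002, 0.998, -0.069, 0.0]
contact_force: [0.7, -0.3, 0.1]
gripper_width: 0.847
```

```bash
python3 - <<'E'
from h import *
from plant import grab_frame
import cv2
rep()
f=grab_frame('top');np.savez('t11.npz',**f); cv2.imwrite('pics/t11.png',cv2.resize(f['frame'][120:280,270:430,::-1],(600,600),interpolation=cv2.INTER_CUBIC))
f=grab_frame('side'); cv2.imwrite('pics/s11.png',cv2.resize(f['frame'][140:260,250:410,::-1],(800,600),interpolation=cv2.INTER_CUBIC))
E
```

```text
t 9.0 tcp [ 0.4991 -0.2756  0.2019] lane [-0.0229 -0.2287] yaw of tool x rel lane -0.23 tilt z [ 3.0e-04 -3.2e-03 -1.0e+00] F [ 0.66 -0.29  0.13] w 0.847
```

View pics/t11.png

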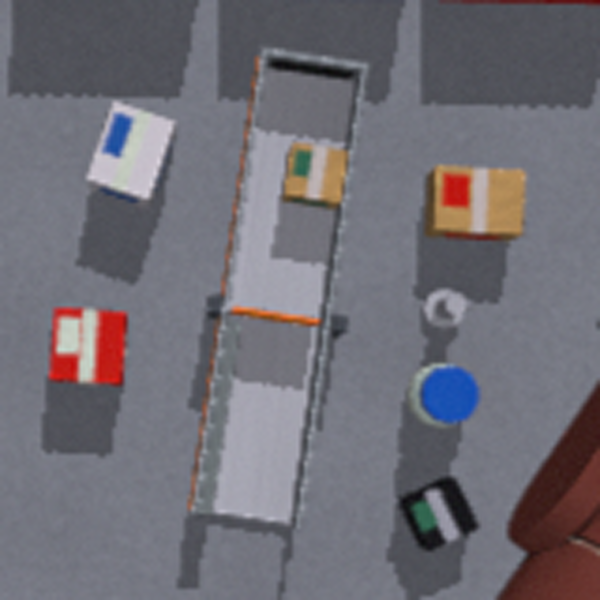

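View pics/s11.png

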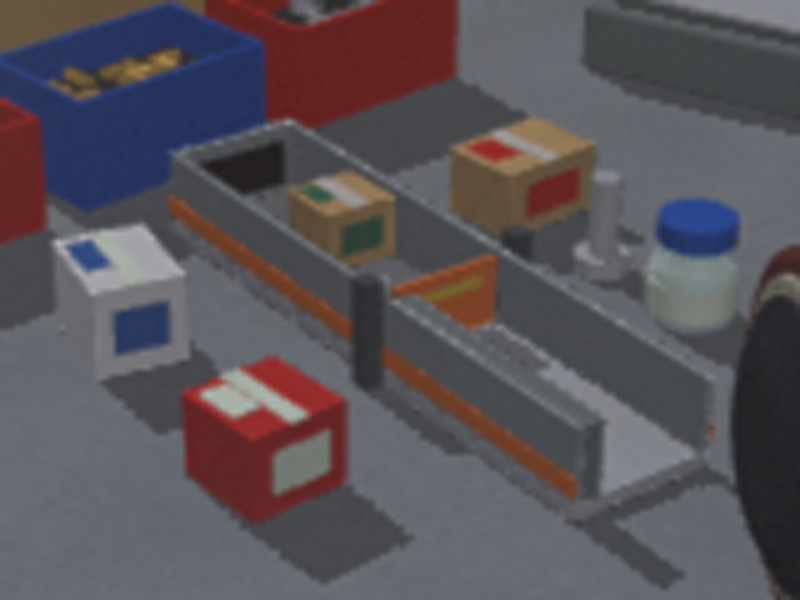

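Top crop: the flap lies straight across the lane from (232,311) to (318,322), exactly as at the start. The carton stands upright behind it, (285–347, 143–207), and the other things have not moved. Handing in.

```bash
python3 -c "
from plant import ticket
print(ticket.job_done())"
```

```text
the job is handed in; nothing more can be done
None
```

The small brown carton is in the closed-off end of the lane, with the flap shut behind it, and I handed the job in at about 9 s of the 42 s allowed.

- **How it went:** I set the open fingers astride the carton without squeezing it. The front finger pushed the flap open, about 50° by the time the carton reached it. The rear finger then pushed the carton along the floor and through. I pushed until the carton's rear was about 100 mm past the flap line, opened the fingers slightly, lifted straight up and moved the arm away.
- **Last checks:** The top and side pictures show the flap straight across the lane as at the start. The carton stands upright beyond the flap's sweep, and the bystanders in the views I checked (both cartons beside the lane, the larger brown carton, jar, bolt, black look-alike) have not moved. I did not look again at the mug or the screwdriver, but the arm stayed well above them. The measured forces I saw stayed at about 3 N or less.
- **Flap contact in passing:** Once the front finger had passed, the open flap rested on the carton's side and turned it by about 7°. It straightened as I kept pushing.
- **Disagreement:** The top and wrist cameras differed by a few millimetres on where the lane is. I used a value in between, and the clearances covered it.

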